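# Raise the sunken glass-support post level and hold it

### The arm

A 6-joint arm with a two-finger parallel gripper is mounted at the origin on the work surface. World frame = base frame: x ahead of the robot, y to its left, z up, the work surface at z = 0. Lengths are in m, angles in degrees, forces in N, time in s.
With the tool pointing down it reaches from about 0.275 to 0.775 m from the base axis. Payload 14.6 kg.
Tool frame: the origin (TCP) lies at the very end of the fingers, on their centre line; the grasp point (between the pads) lies 19 mm behind it; x points along the fingers, y is the direction in which the jaws open and shut, and the axes are right-handed (so a half turn about x gives the same grasp; the last joint's range is limited). The gripper opens to 85 mm and grips with 20 to 120 N. Pads are 22 mm wide; open, the fingers measure 114 mm over their backs; the gripper's body (76 mm by 85 mm) begins 54 mm behind the grasp point. The pads swing forward as they close: fully open they stand 13 mm farther back than shut.
Start: joints at [67.993, 15.075, -2.767, 72.158, 0, 81.102], TCP at [0.119, 0.511, 0.231] pointing down, gripper open.
Joint ranges: [-151.79, 151.79], [-50.71, 97.33], [-67.44, 78.34], [-121.81, 120.89], [-77.56, 73.72], [-180, 180]. Speed limits (degrees/s): [108.29, 108.29, 147.25, 159.86, 180, 180].

### API

Orientations are given as [roll, pitch, yaw] about the fixed x, y, z axes, in that order (R = Rz(yaw) Ry(pitch) Rx(roll)).
In Python, from bench import arm, optics gives the robot as it stands.
- The arm moves only by the shell command python3 -m creep 'ROWS' [FORCE]. ROWS is text: rows parted by semicolons, each of 7 numbers parted by spaces: the turn, a rotation vector about the tool's x, y, z in units of 6 degrees (1.0 is 6 degrees), then the shift along the tool's x, y, z in units of 60 mm (1.0 is 60 mm), then the closure, from 0 (fully open) to 1 (shut). In form: ax ay az tx ty tz grip; .... A call has 1 to 10 rows; each row shifts and turns the pose as measured when the row begins, along the tool's axes as they then stand; what a row does not reach is not made up. A row lasts 1/8 s, in which the tool goes at most 62.5 mm and 10.7 degrees, less where a joint would pass 70% of its speed; a pose out of reach is approached as far as the arm can. A call is refused whole if a number of a shift passes 1 or a number of a turn 1, either way. A call with a gripper value outside its range is refused whole. The fingers move at their own pace and stop on an object; FORCE is the grip in N (left out, the last holds). Time passes only in rows, so rows that do not move let the fingers close. It gives the time, the measured TCP pose, the force and the opening at its end, in the units of the state.
- arm.read_state(): the state, without advancing time (a new reading comes with each control period).
- optics.get_image(name): name is "scene" or "top"; returns a dict with "pixels" (384x512x3 uint8, blue, green, red), "vfov" (degrees; the focal length in pixels is half the picture's height over the tangent of half this angle, whatever the lens; pixels are square), "cx", "cy" (the principal point, pixels), "extrinsics" (4x4, takes a point from world to camera coordinates). Camera axes: x right, y up, looking along -z (the intrinsics and any distortion apply to the point x, -y, -z); pixel columns grow to the right and rows downward; lengths in m; the calibration is good to about 2 mm. A picture is of the moment at which its call begins. There is no depth.
- arm.job_done(): hands the job in, once; it reports no verdict.
The state is a dict: "time_s": time; "joints": joint angles; "dq": joint speeds; "tau": joint torques, N m; "tcp_pos": TCP position; "tool_rot": TCP orientation; "ft_force": force on the tool from outside, world axes, zero at the start; "torque": the same for the moment, N m; "gripper_width": opening from 0.0 (shut) to 1.0 (fully open).
Only numpy, scipy, OpenCV 4.12 (cv2) and the standard library are available. Lean on these libraries where they do the work, as an engineer would, in place of code of your own. Each camera call takes 0.05 s, during which the arm holds its last target. There are 200 camera calls.

### The job

One of the two glass-support posts on the timber rail of the animation stage has sunk into its bore. Pull the forked steel keeper fully back to its stop so it is clear of that post, then draw the post straight up, only partway out of its bore, until its black cap is level with the cap of the other, raised post, and finish while still holding it there (keeper still back) so that I can tighten the clamp screw. Do not shift the raised post, and leave the tape roll, lens and jar alone.

Things in the scene. Friction and masses are not known exactly. Their poses are not given: they have to be found in the camera images.
- rail: The fixed timber rail on the table: a beam 70 (x) x 320 (y) x 85 (z) mm with black end plates 90 x 16 x 70 mm. Origin: centre of its underside; z up, y along the beam. Sunken post at y = +30 mm, raised post at y = -90 mm, both at x = 0. Clamp screws with black knobs stick out of its +x face 55 mm up (at most 32 mm out), not to be touched. Turned up to 0.65 rad about the vertical.
- bore_mouth (a point): Centre of the mouth of the sunken post's bore, in the rail's top face (85 mm above the table). The bore is vertical, 21.5 mm in diameter and 70 mm deep.
- post_cap (a point): Centre (half-way up) of the black rubber cap, 32 mm diameter, 24 mm high, of the sunken loose post (0.15 to 0.3 kg); z is the post's axis. Below the cap: a steel neck 12 mm diameter, 26 mm long, then a shaft 20 mm diameter, 69 mm long, standing on the bore's floor. Gripped round the cap from above; falls back if let go. With the keeper forward it can rise only 3 mm.
- post_top (a point): Centre of the top face of the same cap, 12 mm above post_cap. It has to come level with level_top, 20 to 45 mm higher than it starts. The cap's underside starts 25 mm above the rail's top face and 17 mm above the keeper's prongs.
- level_top (a point): Centre of the top face of the cap of the raised post, an identical post with cap, clamped in the rail 120 mm from the sunken one. It is the height to match and must not move.
- keeper_tab (a point): Grip point on the keeper's upright bright steel tab, 17 mm below its top; the tab is 14 mm thick (rail x), 24 mm long (rail y), 46 mm high, its foot 93 mm above the table on the keeper's plate, 75 mm beyond the post when the keeper is forward. The plate, 39 mm wide and 6 mm thick, lies on the rail between two guides that reach 96 mm above the table, 29 mm either side of the tab's centre line.
- keeper (a joint): How far the flat dark steel fork (the keeper), whose two prongs lie either side of the post's neck, is pulled back, in m: 0 (prongs round the neck) to 0.040 (stop, clear of the post), along the rail's +y, away from both posts. It starts at 0 to 0.006. Friction about 2 N; stays where it is left.
Things that resemble listed ones, but are neither listed nor needed, are in the scene too. Of the things that look like the part that bears post_cap, the largest one is meant.

How it is judged (in metres and radians):
On the way:
1. the keeper is pulled back clear of the post, which is still down (value of joint keeper above 0.033 m and z of post_top in the frame of rail below 0.14 m), for 0.2 s.
At the end, for the whole second after the job is handed in: The post is held by the fingers (over 1 N), its cap top level with the raised post's within 5 mm, the post still upright in its bore (within 0.06 rad, cap within 6 mm of the bore's axis) and not strained against the bore (under 20 N), the keeper back by more than 33 mm and not touching the post (z of post_top in the frame of level_top between -0.005 and 0.005 m and horizontal distance between post_cap and bore_mouth below 0.006 m and angle between post_cap's own z axis and vertical below 0.06 rad and value of joint keeper above 0.033 m and contact force between post and the fingers above 1 N and contact force between post and rail below 20 N and contact force between post and keeper below 0.3 N); the arm keeps its last pose, push and grip.
It fails at once if the post is pulled right out of its bore (z of post_top in the frame of rail above 0.2 m).
It fails at once if the raised post is shifted (distance of level_top from where it was at the start of the episode above 0.004 m).
It fails at once if the tape roll, lens or jar is disturbed (distance of any of tape, lens, jar from where it was at the start of the episode above 0.02 m).
It also fails if it takes over 40 s, if anything falls off the work surface, if the arm or the gripper's body presses on something with over 40 N, if the wrist force passes 120 N, or if a joint passes its speed limit or range.

## Working session

There is one attempt and no reset: what is moved stays moved. The work goes in short steps, Python scripts to look and compute and a shell command to move; the robot and the scene stay as the last step left them, time stands still between calls to the robot, and variables do not carry over. Pictures are saved under pics/ and viewed, about 8 in all and at most 12, crops included, and the job is handed in when it is done.

```bash
ls; mkdir -p pics
python3 - <<'E'
from bench import arm, optics
import cv2
print(arm.read_state())
for n in("scene","top"):
    d=optics.get_image(n); cv2.imwrite(f"pics/{n}0.png",d["pixels"])
    print({k:v for k,v in d.items() if k!="pixels"})
E
```

```text
pics
{'time_s': 0.0, 'joints': array([ 6.79939885e+01,  1.51010068e+01, -2.80357161e+00,  7.21595993e+01,
       -5.99017519e-04,  8.11031778e+01]), 'dq': array([-0.02806848,  0.03858923, -0.13366902,  0.00285946,  0.07655051,
       -0.01748416]), 'tau': array([-2.00362683e-04, -6.37626314e+01,  3.84579134e+01,  1.34811178e-02,
       -1.76359376e-04, -8.88977723e-06]), 'tcp_pos': array([0.1189651 , 0.51105653, 0.23080668]), 'tool_rot': array([ -98.36205432,   89.93581951, -111.4712433 ]), 'ft_force': array([-1.12051362, -0.19816851,  0.25898463]), 'torque': array([ 0.00021046, -0.00061649, -0.01550641]), 'gripper_width': 1.0003695937137327}
{'vfov': 52.24799767179061, 'cx': 253.82522853434662, 'cy': 188.96330840015867, 'extrinsics': array([[ 0.66285962,  0.74872309, -0.0055551 , -0.39669652],
       [-0.51503556,  0.46133141,  0.72243456,  0.17468071],
       [ 0.54346618, -0.47601163,  0.69141698, -1.06357276],
       [ 0.        ,  0.        ,  0.        ,  1.        ]])}
{'vfov': 56.86497019795439, 'cx': 252.85367189120817, 'cy': 191.21777721322508, 'extrinsics': array([[ 0.10051602, -0.99492883, -0.00362808,  0.00291616],
       [ 0.97065002,  0.0972611 ,  0.21995187, -0.57570513],
       [-0.21848359, -0.02563028,  0.97550398, -0.66228254],
       [ 0.        ,  0.        ,  0.        ,  1.        ]])}
```

View pics/scene0.png

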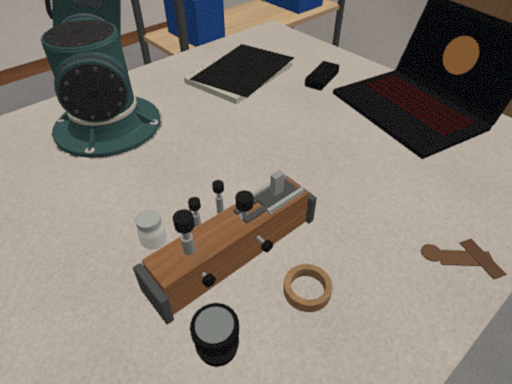

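View pics/top0.png

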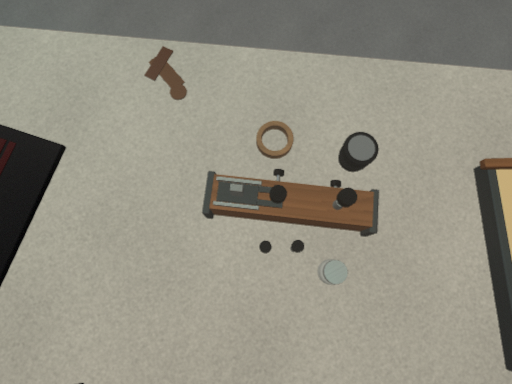

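Scene view: the raised cap is near (184,221), the sunken cap (244,201) and the tab (277,183). Top view: sunken cap (278,194), raised cap (347,197), tab (236,187). The two thin posts behind the rail are decoys. Next I'll take enlarged crops.

Run:
```python
import cv2,numpy as np
a=cv2.imread("pics/scene0.png")[165:265,160:320]; b=cv2.imread("pics/top0.png")[160:240,200:390]
a=cv2.resize(a,None,fx=4,fy=4,interpolation=cv2.INTER_CUBIC)[:300]
a2=cv2.resize(cv2.imread("pics/scene0.png")[165:240,160:320],(640,300),interpolation=cv2.INTER_CUBIC)
b=cv2.resize(b[:70,:160],(640,280),interpolation=cv2.INTER_CUBIC)
cv2.imwrite("pics/crop0.png",np.vstack([a2,b]))
```

```text
(no output)
```

View pics/crop0.png

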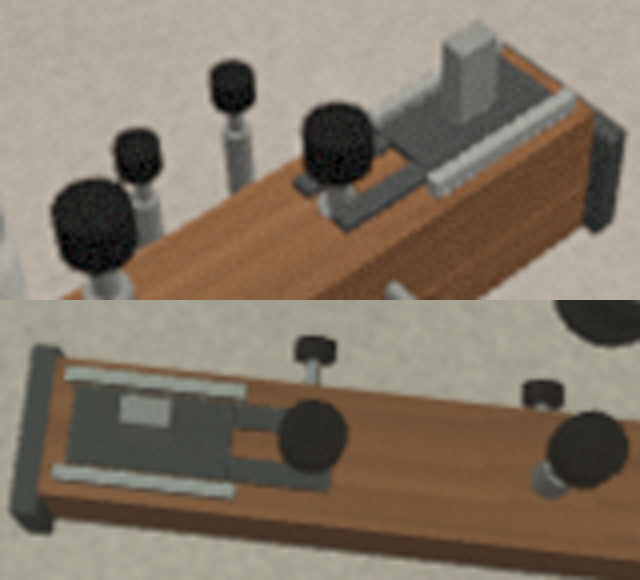

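The crops show the fork prongs around the sunken neck, and the tab top at about (277.5,175.5) in the scene view and (236,186.5) in the top view. Now I'll triangulate.

```bash
cat > h.py <<'E'
import numpy as np, cv2
from bench import arm, optics
from scipy.spatial.transform import Rotation as R
def grab(n,save=None):
    d=optics.get_image(n)
    if save: cv2.imwrite(save,d["pixels"])
    f=192/np.tan(np.radians(d["vfov"]/2)); E=d["extrinsics"]
    K=np.array([[f,0,d["cx"]],[0,f,d["cy"]],[0,0,1]]); P=K@np.diag([1,-1,-1])@E[:3]
    return d["pixels"],P
def tri(P1,p1,P2,p2):
    X=cv2.triangulatePoints(P1,P2,np.array(p1,float).reshape(2,1),np.array(p2,float).reshape(2,1))[:,0]; X=X[:3]/X[3]
    e=[np.round((P@np.r_[X,1])[:2]/(P@np.r_[X,1])[2]-p,1) for P,p in((P1,p1),(P2,p2))]
    return X,e
def plane(P,p,z):
    A=P[:,:3].copy(); M=np.c_[P[:,0],P[:,1],-np.r_[p,1]]
    s=np.linalg.solve(M,-(P[:,2]*z+P[:,3])); return np.r_[s[:2],z]
def proj(P,X):
    q=P@np.r_[X,1]; return q[:2]/q[2]
def blob(img,p,th=45,r=22):
    m=(img.max(2)<th).astype(np.uint8)
    n,l,s,c=cv2.connectedComponentsWithStats(m,connectivity=4)
    k=min((i for i in range(1,n) if s[i,4]>60),key=lambda i:np.hypot(*(c[i]-p)))
    return c[k],s[k]
E
python3 - <<'E'
from h import *
S,PS=grab("scene"); T,PT=grab("top")
out=[]
for a,b in(((244.5,201),(278,194)),((184,221.5),(347,197.5))):
    c1,s1=blob(S,a); c2,s2=blob(T,b); print(c1,s1,c2,s2); X,e=tri(PS,c1,PT,c2); out.append(X); print(X,e)
d=out[0]-out[1]; print("dist",np.hypot(*d[:2]),"dz",d[2],"yaw of rail y",np.degrees(np.arctan2(d[1],d[0])))
u=np.r_[d[:2]/np.hypot(*d[:2]),0]
print("tab tri top",tri(PS,(277.5,175.5),PT,(236.3,186.5)),"planes",plane(PS,(277.5,175.5),.139),plane(PT,(236.3,186.5),.139))
print("tab nominal",out[0]+75e-3*u)
s=arm.read_state(); print(R.from_euler('xyz',s["tool_rot"],degrees=True).as_matrix().round(3))
E
```

```text
[244.01041667 200.92708333] [236 191  18  21 288] [277.68717949 194.07179487] [270 186  16  17 195]
[0.55934508 0.01229048 0.12019832] [array([-0.2,  0. ]), array([-0.1, -0.1])]
[183.41755319 221.11968085] [173 210  21  23 376] [346.42307692 196.97863248] [338 188  19  18 234]
[ 0.55809774 -0.10774135  0.15656257] [array([-0.2,  0. ]), array([-0.1, -0.1])]
dist 0.12003831325178684 dz -0.03636425461632248 yaw of rail y 89.40462091005534
tab tri top (array([0.56241726, 0.09001928, 0.13533773]), [array([-0.,  0.]), array([-0., -0.])]) planes [0.56528307 0.08707917 0.139     ] [0.56155581 0.08973297 0.139     ]
tab nominal [0.56012441 0.08728644 0.12019832]
[[-0.     0.227  0.974]
 [-0.001  0.974 -0.227]
 [-1.    -0.001 -0.   ]]
```

Heights and spacing agree with the given sizes: sunken cap centre 0.120 (nominal 0.122), post spacing 0.1200 (nominal 0.120), and a lift of about 36 mm. The tab is at about (0.561, 0.089). I'll approach it.

```bash
python3 -m creep '0 0 0 0 -.43 .73 .4;0 0 0 0 -.43 .73 .4;0 0 0 0 -.43 .73 .4;0 0 0 0 -.43 .73 .4;0 0 0 0 -.43 .73 .4;0 0 0 0 -.43 .73 .4;0 0 0 0 -.43 .73 .4;0 0 0 0 -.43 .73 .4;0 0 0 0 -.43 .73 .4;0 0 0 0 -.43 .73 .4' 30; python3 -m creep '1 0 0 0 0 0 .4;1 0 0 0 0 0 .4;1 0 0 0 0 0 .4;1 0 0 0 0 0 .4;1 0 0 0 0 0 .4;1 0 0 0 0 0 .4;1 0 0 0 0 0 .4;1 0 0 0 0 0 .4;1 0 0 0 0 0 .4;1 0 0 0 0 0 .4'
cat > s.py <<'E'
import sys
from h import *
t=np.array([float(v) for v in sys.argv[1:4]]); s=arm.read_state()
M=R.from_euler('xyz',s["tool_rot"],degrees=True).as_matrix()
W=np.c_[[0,0,-1.],[1,-.0104,0],[-.0104,-1,0]]  # wanted: x down, y along rail x
print("t",s["time_s"],"tcp",s["tcp_pos"].round(4),"F",s["ft_force"].round(1),"w",round(s["gripper_width"],3),"j6",s["joints"][5].round(1))
print("shift units",(M.T@(t-s["tcp_pos"])/.06).round(2),"turn units",(np.degrees(R.from_matrix(M.T@W).as_rotvec())/6).round(2))
E
python3 s.py .561 .0885 .2
```

```text
time_s: 1.45
tcp_pos: [0.4964, 0.1516, 0.2303]
tool_rot: [-82.5, 90.0, -95.3]
ft_force: [0.5, 1.1, -0.1]
gripper_width: 0.599
time_s: 2.7
tcp_pos: [0.4983, 0.148, 0.228]
tool_rot: [-88.8, 89.8, -163.9]
ft_force: [-0.1, -0.2, 0.6]
gripper_width: 0.592
t 2.7 tcp [0.4983 0.148  0.228 ] F [-0.1 -0.2  0.6] w 0.592 j6 82.6
shift units [0.46 0.76 1.23] turn units [2.59 0.01 0.04]
```

```bash
python3 -m creep '.9 0 0 0 0 0 .4;.9 0 0 0 0 0 .4;.8 0 0 0 0 0 .4;0 0 0 .1 .52 .5 .4;0 0 0 .1 .52 .5 .4;0 0 0 0 0 0 .4'
python3 s.py .561 .0885 .103
python3 - <<'E'
from h import *
S,_=grab("scene","pics/scene1.png");T,_=grab("top","pics/top1.png")
a=cv2.resize(S[100:240,160:340],None,fx=3,fy=3);b=cv2.resize(T[150:230,190:370],None,fx=3,fy=3)
cv2.imwrite("pics/c1.png",np.vstack([a[:360],b]))
E
```

```text
time_s: 3.45
tcp_pos: [0.5604, 0.0854, 0.2148]
tool_rot: [-77.7, 89.7, -168.8]
ft_force: [-0.3, 0.3, -0.1]
gripper_width: 0.6
t 3.45 tcp [0.5604 0.0854 0.2148] F [-0.3  0.3 -0.1] w 0.6 j6 91.6
shift units [ 1.86  0.02 -0.05] turn units [-0.1   0.01  0.05]
```

View pics/c1.png

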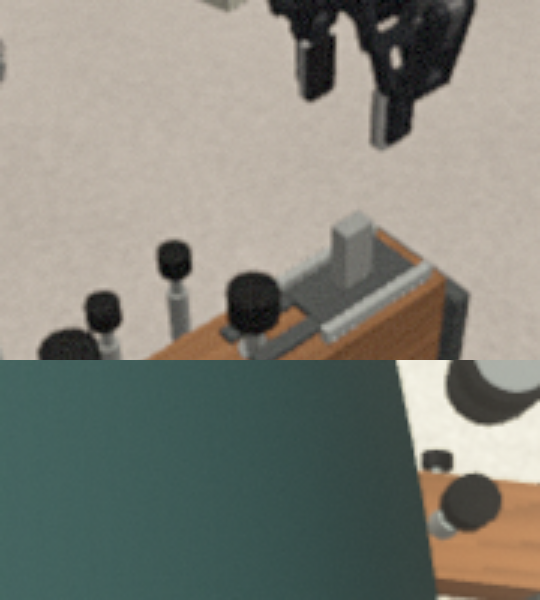

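The fingers straddle the tab, which is at crop (350,250). I'll descend, close, then pull along +y (tool −z).

```bash
python3 -m creep '-.1 0 0 .6 .01 -.02 .4;0 0 0 .6 .01 -.02 .4;0 0 0 .5 0 0 .4;0 0 0 .15 0 0 .4;0 0 0 0 0 0 .4' 30; python3 s.py .561 .0885 .104
```

```text
time_s: 4.18
tcp_pos: [0.558, 0.0928, 0.1044]
tool_rot: [-85.0, 89.9, -175.3]
ft_force: [-0.3, 0.4, 0.9]
gripper_width: 0.595
t 4.175 tcp [0.558  0.0928 0.1044] F [-0.3  0.4  0.9] w 0.595 j6 91.4
shift units [0.01 0.05 0.07] turn units [0.06 0.   0.02]
```

```bash
python3 -m creep '0 0 0 0 .04 .06 .4;0 0 0 0 0 0 .8;0 0 0 0 0 0 1;0 0 0 0 0 0 1;0 0 0 0 0 0 1;0 0 0 0 0 0 1' 30; python3 s.py .561 .0885 .104
```

```text
time_s: 4.92
tcp_pos: [0.5606, 0.0892, 0.1073]
tool_rot: [-167.8, 90.0, 102.0]
ft_force: [0.1, 0.9, -3.7]
gripper_width: 0.163
t 4.925 tcp [0.5606 0.0892 0.1073] F [ 0.1  0.9 -3.7] w 0.163 j6 91.1
shift units [0.05 0.01 0.01] turn units [ 0.05 -0.    0.  ]
```

The opening is 13.9 mm, which matches the 14 mm tab. Now I'll pull.

```bash
python3 -m creep '0 0 0 0 0 -.15 1;0 0 0 0 0 -.15 1;0 0 0 0 0 -.15 1;0 0 0 0 0 -.1 1' 30; python3 s.py .561 .1285 .107
```

```text
time_s: 5.42
tcp_pos: [0.5611, 0.1239, 0.1072]
tool_rot: [20.1, 89.9, -70.3]
ft_force: [0.6, -2.1, -2.1]
gripper_width: 0.162
t 5.425 tcp [0.5611 0.1239 0.1072] F [ 0.6 -2.1 -2.1] w 0.162 j6 94.7
shift units [ 0.   -0.   -0.08] turn units [ 0.04  0.01 -0.  ]
```

```bash
for i in 1 2; do python3 -m creep '0 0 0 0 0 -.06 1;0 0 0 0 0 -.05 1'; done; python3 s.py .561 .1285 .107
```

```text
time_s: 5.68
tcp_pos: [0.5612, 0.1269, 0.1071]
tool_rot: [1.3, 89.3, -89.1]
ft_force: [-1.6, -31.0, 1.6]
gripper_width: 0.16
time_s: 5.92
tcp_pos: [0.5612, 0.1271, 0.1072]
tool_rot: [0.1, 88.5, -90.6]
ft_force: [0.4, -25.4, -0.5]
gripper_width: 0.157
t 5.925 tcp [0.5612 0.1271 0.1072] F [  0.4 -25.4  -0.5] w 0.157 j6 96.1
shift units [ 0.   -0.   -0.02] turn units [-0.02  0.25 -0.  ]
```

The keeper is at its stop: force rose to about 28 N, and the travel was 38 mm from an initial ~2 mm. I'll release, rise, and move over the post.

```bash
python3 -m creep '0 0 0 0 0 .02 1;0 0 0 0 0 0 .3;0 0 0 0 0 0 .3;0 .2 0 -.5 0 0 .3;0 0 0 -.8 0 0 .3;0 0 0 -.8 0 0 .3' 30; python3 s.py .5595 .0123 .215
```

```text
time_s: 6.68
tcp_pos: [0.5596, 0.1284, 0.234]
tool_rot: [-57.2, 89.6, -147.8]
ft_force: [-0.0, -0.0, -0.0]
gripper_width: 0.701
t 6.675 tcp [0.5596 0.1284 0.234 ] F [-0. -0. -0.] w 0.701 j6 95.5
shift units [0.32 0.02 1.93] turn units [0.   0.03 0.05]
```

```bash
python3 -m creep '0 0 0 .05 0 .6 .3;0 0 0 .05 0 .6 .3;0 0 0 .05 0 .6 .3;0 0 0 0 0 .15 .3;0 0 0 0 0 0 .3'; python3 s.py .5595 .0123 .105
python3 - <<'E'
from h import *
S,PS=grab("scene","pics/scene2.png")
cv2.imwrite("pics/c2.png",cv2.resize(S[100:260,150:330],None,fx=3,fy=3))
for p in((244,201),(183.5,221)): print(blob(S,p))
E
```

```text
time_s: 7.3
tcp_pos: [0.5606, 0.0104, 0.2299]
tool_rot: [62.5, 89.8, -27.9]
ft_force: [-0.4, 0.6, -0.2]
gripper_width: 0.701
t 7.3 tcp [0.5606 0.0104 0.2299] F [-0.4  0.6 -0.2] w 0.701 j6 83.2
shift units [ 2.08 -0.03 -0.04] turn units [ 0.03  0.02 -0.03]
(array([244.08088235, 200.84191176]), array([236, 191,  17,  20, 272], dtype=int32))
(array([183.39664804, 221.3547486 ]), array([174, 210,  20,  23, 358], dtype=int32))
```

View pics/c2.png

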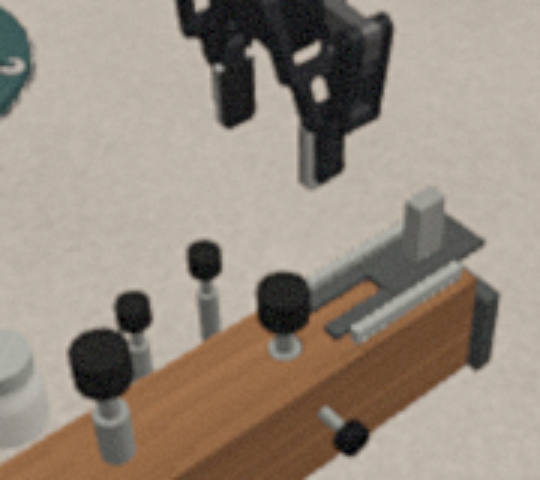

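The keeper is back, with its prongs clear of the neck at crop (283,345). Both caps are where they were. I'll descend onto the cap.

```bash
python3 -m creep '0 0 0 .6 -.01 -.03 .3;0 0 0 .6 0 0 .3;0 0 0 .5 0 0 .3;0 0 0 .2 0 0 .3;0 0 0 0 0 0 .3'; python3 s.py .5595 .0123 .104
```

```text
time_s: 7.98
tcp_pos: [0.5615, 0.0177, 0.1142]
tool_rot: [81.5, 89.6, -8.6]
ft_force: [-0.4, 0.5, 0.4]
gripper_width: 0.701
t 7.975 tcp [0.5615 0.0177 0.1142] F [-0.4  0.5  0.4] w 0.701 j6 83.5
shift units [ 0.17 -0.03  0.09] turn units [ 0.09  0.01 -0.06]
```

```bash
python3 -m creep '.09 0 -.06 .16 -.03 .09 .3;0 0 0 0 0 0 .3'; python3 s.py .5595 .0123 .104
```

```text
time_s: 8.22
tcp_pos: [0.5607, 0.0122, 0.1056]
tool_rot: [58.5, 89.9, -32.1]
ft_force: [0.6, -0.3, -0.4]
gripper_width: 0.7
t 8.225 tcp [0.5607 0.0122 0.1056] F [ 0.6 -0.3 -0.4] w 0.7 j6 83.5
shift units [ 0.03 -0.02 -0.  ] turn units [ 0.    0.01 -0.02]
```

```bash
python3 -m creep '0 0 0 .02 -.02 0 .5;0 0 0 0 0 0 .7;0 0 0 0 0 0 .7;0 0 0 0 0 0 .7;0 0 0 0 0 0 .7' 30; python3 s.py .5595 .0123 .104
```

```text
time_s: 8.85
tcp_pos: [0.5597, 0.012, 0.1052]
tool_rot: [66.8, 89.8, -23.8]
ft_force: [-0.3, -0.1, -3.2]
gripper_width: 0.365
t 8.85 tcp [0.5597 0.012  0.1052] F [-0.3 -0.1 -3.2] w 0.365 j6 83.5
shift units [ 0.02 -0.   -0.01] turn units [-0.    0.01 -0.03]
```

The cap is gripped: the opening is 31 mm, slightly squeezing the 32 mm rubber, and side force is near zero. I'll lift most of the way.

```bash
python3 -m creep '0 0 0 -.15 0 0 .7;0 0 0 -.15 0 0 .7;0 0 0 -.15 0 0 .7;0 0 0 -.1 0 0 .7;0 0 0 0 0 0 .7' 40; python3 s.py .5595 .0123 .1412
python3 - <<'E'
from h import *
S,PS=grab("scene","pics/scene3.png")
cv2.imwrite("pics/c3.png",cv2.resize(S[120:240,160:320],None,fx=5,fy=5,interpolation=cv2.INTER_CUBIC))
# expected pixel of the sunken cap's centre / top when level
for n,z in(("ctr",.1566),("top",.1686)): print(n,proj(PS,[.5593,.0123,z]),proj(PS,[.5581,-.1077,z]))
print("px per mm z",proj(PS,[.5593,.0123,.16])-proj(PS,[.5593,.0123,.15]))
E
```

```text
time_s: 9.48
tcp_pos: [0.56, 0.012, 0.1413]
tool_rot: [71.5, 89.7, -19.1]
ft_force: [0.2, -0.5, -1.9]
gripper_width: 0.36
t 9.475 tcp [0.56   0.012  0.1413] F [ 0.2 -0.5 -1.9] w 0.36 j6 83.5
shift units [ 0.   -0.01 -0.01] turn units [-0.    0.01 -0.04]
ctr [243.32867915 185.7291431 ] [183.26817472 221.10168569]
top [243.15424675 180.45728177] [182.23595887 215.82271483]
px per mm z [-0.14304713 -4.32330595]
```

View pics/c3.png

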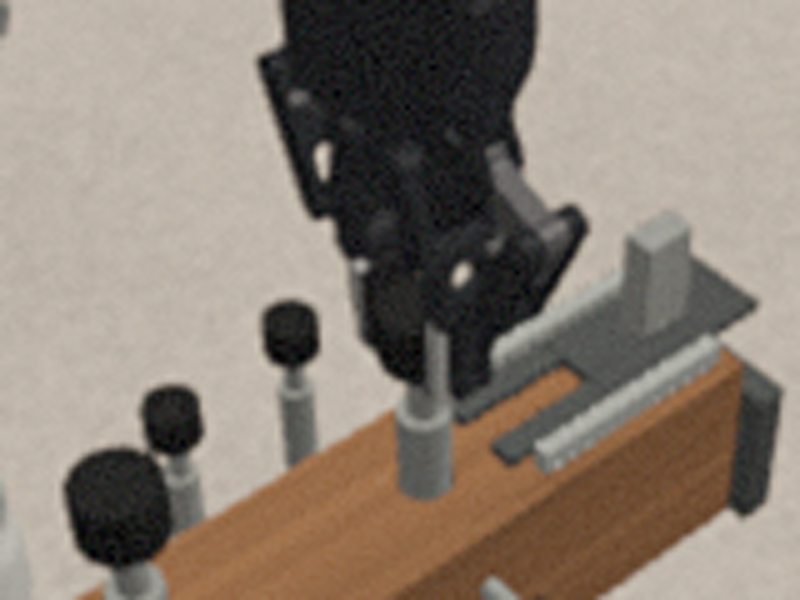

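The post is up with about 36 mm of shaft showing, its top rim at crop (425,410), and the keeper is clear. I'll check the level using vertical edge profiles on both posts.

Run:
```python
from h import *
S,PS=grab("scene"); g=S.max(2).astype(int)
E=optics.get_image("scene")["extrinsics"]; cam=-E[:3,:3].T@E[:3,3]
print("lifted"); print(g[190:222,239:251].T)
print("raised"); print(g[224:256,180:192].T)
for n,c in(("lifted",(.5593,.0123)),("raised",(.5581,-.1077))):
    c=np.array(c); v=cam[:2]-c; v/=np.hypot(*v)
    print(n,"cap under-edge if level",proj(PS,np.r_[c+.016*v,.1446]),"shaft rim front",proj(PS,np.r_[c+.010*v,.1186]),"axis",proj(PS,np.r_[c,.1186]),"mouth front",proj(PS,np.r_[c+.010*v,.0832]))
```

```text
lifted
[[ 27  25  18  10  22  60 147 191 199 194 183 167 154 136 122 108 109 118
  121 120 118 115 123 127 131 125 121 133 146 149 157 154]
 [ 21  26  32  21  21  36 124 173 182 172 155 152 161 153 133 103  86  91
   88  91  94  88  93  90  94  92  93  98 119 150 155 157]
 [ 18  25  21  22  20  19  76 122 134 122 110 113 129 146 154 127  95  88
   86  91  89  92  93  92  84  90  91  90  94 130 156 153]
 [ 20  37  35  24  27  20  31  76  92  92  90  93  98 118 147 138 100  90
   87  86  89  93  88  90  94  86  91  87  88 117 150 157]
 [ 26  24  19  29  25  20  23  77  93  93  89  87  88  95 135 143 107  89
   91  89  91  90  96  90  92  91  90  87  88 108 144 159]
 [ 27  26  27  18  21  22  37  66  82  88  87  88  87  91 135 145 108  89
   90  93  91  87  90  89  90  90  93  86  92 102 137 156]
 [ 77  71  66  71  71  72  71  77  66  83  93  98  93 100 142 145 111  90
   93  88  91  90  91  97  89  88  89  88  91  94 143 157]
 [100  91  96  98 100  98  94  95  92  94  98 100 110 124 144 140 106  94
   95  95  96  99  98  95  94  96  97  95  92 111 142 158]
 [116 119 117 114 115 115 113
[... 1759 characters left out ...]
21 123 131 151 150 124
   99 101  94 100  97 102  99  96  94  95  87  89 106 142]
 [ 35  28  30  29  27  27  29  72 126 154 149 149 146 148 151 158 144 116
  106 106 107 105 102 105 103  99 103 100 100 102 115 140]
 [ 31  26  33  36  26  31  70 118 151 156 156 158 158 155 154 150 127 113
  111 115 117 110 110 106 104 106 103  99 103 100 125 149]]
lifted cap under-edge if level [243.7187746  197.51897808] shaft rim front [243.98986326 205.7120764 ] axis [243.8531086  201.57894757] mouth front [244.44328425 219.41579592]
raised cap under-edge if level [185.77119424 233.90265858] shaft rim front [187.28341883 241.63649603] axis [186.35663188 236.8967109 ] mouth front [189.92993484 255.17134042]
```

Against the positions predicted for level caps, the shaft rims of the two posts agree within 0.1 px. The cap edges show the lifted post 0.6 px (about 1.4 mm) low. Both are well inside 5 mm, so I'll hand in.

```bash
python3 -m creep '0 0 0 0 0 0 .7;0 0 0 0 0 0 .7'; python3 -c "
from bench import arm; arm.job_done()"
```

```text
time_s: 9.88
tcp_pos: [0.5593, 0.0121, 0.14]
tool_rot: [60.9, 89.9, -29.7]
ft_force: [-0.1, -0.4, -2.0]
gripper_width: 0.36
the job is handed in; nothing more can be done
```

The job is handed in at about 9.9 s. I pulled the keeper back to its stop, drew the sunken post up about 35 mm until its cap was level with the raised one, and finished still gripping it.

- **Keeper:** I pulled it 38 mm from a start of about 2 mm, until the force rose to 25–31 N at the stop. The images afterwards showed the prongs clear of the post, which was still down at that point.
- **Level:** I compared image edges on the two posts before handing in. The shaft rims agreed within about 0.3 mm, while the cap edges put the lifted post about 1.4 mm low.
- **Final height:** after that check, the last settling rows gave a tool reading 1.3 mm lower (0.1413 to 0.1400 m), though earlier readings at rest varied by about as much. At worst the cap should be under 3 mm low, inside the 5 mm limit, but I did not take another picture to confirm it.
- **Hold:** the grip is set to 40 N on the cap, with sideways force on the wrist under 1 N.
- **Other things:** the raised post's cap had not moved in the images. I did not measure the tape roll, lens and jar separately; the arm's path stayed clear of them.

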